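# Gauge the bore of a bearing block: go, then no-go

### The arm

A 6-joint arm with a two-finger parallel gripper is mounted at the origin on the work surface. World frame = base frame: x ahead of the robot, y to its left, z up, the work surface at z = 0. Lengths are in m, angles in rad, forces in N, time in s.
With the tool pointing down it reaches from about 0.35 to 0.975 m from the base axis. Payload 4.9 kg.
Tool frame: the origin (TCP) lies midway between the tips of the shut fingers; the grasp point (between the pads) lies 19 mm behind it (manip.grip_point_offset is the distance from the TCP to the grasp point, in m); z points along the fingers, y is the direction in which the jaws open and shut (so a half turn about z gives the same grasp; the last joint's range is limited). The gripper opens to 85 mm and grips with 20 to 120 N. Pads are 22 mm wide; open, the fingers measure 114 mm over their backs; the gripper's body (76 mm by 85 mm) begins 54 mm behind the grasp point. The pads swing forward as they close: fully open they stand 13 mm farther back than shut.
Start: joints at [0.998, 0.053, 1.613, -0, 1.476, -0.119], TCP at [0.274, 0.562, 0.231] pointing down, gripper open.
Joint ranges: [-3.01, 3.01], [-1.01, 2.22], [0.06, 2.58], [-1.02, 4.17], [0.09, 2.62], [-3.14, 3.14]. Speed limits (rad/s): [2.57, 2.57, 3.14, 3.14, 3.14, 3.14].

### API

Orientations are given as a unit quaternion [w, x, y, z].
In Python, from plant import manip gives the robot as it stands. The module is installed in compiled form; this text tells all that it offers.
- The arm moves only by the tool send_rows, never from a script. Its argument "steps" is a list of rows, each a list of 6 numbers: the shift along the tool's x, y, z in m, then the turn, a rotation vector about the tool's x, y, z in degrees. In form: [[dx, dy, dz, wx, wy, wz], ...]. A call has 1 to 8 rows; each row shifts and turns the commanded pose from where the row before left it, along the tool's axes as they then stand; what a row does not reach is not made up. A row lasts 1/8 s, in which the tool goes at most 62.5 mm and 10.7 degrees, less where a joint would pass 70% of its speed; a pose out of reach is approached as far as the arm can. A call is refused whole if a number of a shift passes 0.0625 or a number of a turn 10.7, either way. A call with a gripper value outside its range is refused whole. "grip" is the opening, from 0 (shut) to 1 (fully open), set as the call begins (left out, the last holds). The fingers move at their own pace and stop on an object; the grip force is fixed at half the most. Time passes only in rows, so rows that do not move let the fingers close. It gives the time, the measured TCP pose, the force and the opening at its end, in the units of the state.
- manip.state(): the state, without advancing time (a new reading comes with each control period).
- manip.grab_frame(name): name is "side" or "top"; returns the picture (400x640x3 uint8, blue, green, red); there is no depth.
- manip.get_calibration(name): a dict with "K" (3x3 intrinsics, pixels), "R" (3x3) and "t" (3): a world point X has camera coordinates R X + t. Camera axes: x right, y down, z forward; pixel columns grow to the right and rows downward; lengths in m; the calibration is good to about 2 mm. A picture is of the moment at which its call begins. get_calibration takes no time and is no camera call.
- manip.job_done(): hands the job in, once; it reports no verdict.
The state is a dict: "time": time; "joint_pos": joint angles; "joint_vel": joint speeds; "joint_efforts": joint torques, N m; "tool_pos": TCP position; "tool_rot": TCP orientation; "contact_force": force on the tool from outside, world axes, zero at the start; "ft_torque": the same for the moment, N m; "gripper_width": opening from 0.0 (shut) to 1.0 (fully open).
Only numpy, scipy, OpenCV 4.12 (cv2) and the standard library are available. Lean on these libraries where they do the work, as an engineer would, in place of code of your own. Each camera call takes 0.05 s, during which the arm holds its last target.

### The job

Check the bore of the bearing block fixed to the bench. Push the go gauge (the long plug that fills the bore, not the slim one) fully down until its collar sits on the block, then lift it out and stand it upright on the bench, clear of the block. Then stand the no-go gauge (short, fat plug) upright and centred on the same bore, so that it is seen not to enter, and leave it standing there.

Things in the scene. Friction and masses are not known exactly. Their poses are not given: they have to be found in the camera images.
- go_grip (a point): Go gauge, loose, 0.4 kg, upright on the bench; point: centre of its handle, 85 mm above the nose end, z up along it. From below: steel plug 40 mm dia, 42 long (lowest 10 tapering to a flat 30 mm nose); collar 54 dia, 8 thick; dark round handle 28 dia, 70 long. Fully home the point is 43 mm above the bore mouth. A similar bystander gauge has a slim plug (26 dia) and collar (40 dia).
- nogo_grip (a point): No-go gauge, loose, 0.35 kg, upright on the bench; point: centre of its handle, 61 mm above the plug's flat end (so 61 mm above what it stands on), z up along it. From below: flat-ended steel plug 48 mm dia, 18 long; neck 22 dia, 8 long; dark round handle 28 dia, 70 long. No collar, 96 mm tall in all.
- bore_mouth (a point): Centre of the bore's mouth in the top face of the bearing block, 55 mm above the bench; z up, x and y along the block's sides. Aluminium block 120 mm square, 55 high, with a bolted foot (12 high, 30 wide) on both y sides; fixed to the bench. Bore: round, upright, 44 mm dia, right through to the bench (55 deep), 2 mm chamfer.
Mind the look-alikes: they are no part of the job. What is shaped like the part that bears go_grip but green or yellow is not meant. What is shaped like the part that bears nogo_grip but green or pink is not meant.

How it is judged:
On the way, in this order (a step that is already met when the one before it is completed fails the run):
1. the go gauge is fully home, upright in the bore, its collar on the block (z of go_grip in the frame of bore_mouth below 0.051 m and horizontal distance between go_grip and bore_mouth below 0.012 m and angle between go_grip's own z axis and vertical below 0.18 rad), for 0.2 s.
2. the go gauge is out of the bore and stands upright on the bench, at least 90 mm from the bore's centre, let go (height (world z) of go_grip between 0.075 and 0.097 m and horizontal distance between go_grip and bore_mouth above 0.09 m and angle between go_grip's own z axis and vertical below 0.18 rad and contact force between go and the fingers below 0.1 N), for 0.2 s.
3. the no-go gauge stands upright on the bore's mouth, centred, and has not entered (z of nogo_grip in the frame of bore_mouth between 0.055 and 0.067 m and horizontal distance between nogo_grip and bore_mouth below 0.012 m and angle between nogo_grip's own z axis and vertical below 0.18 rad), for 0.2 s.
At the end, for the whole second after the job is handed in: The no-go gauge stands at rest, upright within 10 degrees, on the mouth of the bore, within 12 mm of its centre and not entered (its height within 6 mm of resting on the block); the go gauge stands at rest, upright within 10 degrees, on the bench, at least 90 mm from the bore's centre (all of step 3 and height (world z) of go_grip between 0.075 and 0.097 m and horizontal distance between go_grip and bore_mouth above 0.09 m and angle between go_grip's own z axis and vertical below 0.18 rad and linear speed of each of go, nogo below 0.03 m/s); the robot touches nothing.
It also fails if it takes over 61 s, if anything falls off the work surface, if the arm or the gripper's body presses on something with over 40 N, if the wrist force passes 120 N, or if a joint passes its speed limit or range.

## Working session

There is one attempt and no reset: what is moved stays moved. The work goes in short steps, Python scripts to look and compute and a tool call to move; the robot and the scene stay as the last step left them, time stands still between calls to the robot, and variables do not carry over. Pictures are saved under pics/ and viewed, and the job is handed in when it is done.

Besides the shell and the picture viewer there is one more tool, called after ">>>" as name(argument=value, ...) on one line, values as JSON. send_rows: Moves the arm, as the interface text tells. Its arguments: {"type":"object","properties":{"steps":{"type":"array"},"grip":{"type":"number"}},"required":["steps"]}

```bash
mkdir -p pics
python3 - <<'E'
from plant import manip
import cv2
for n in("side","top"):
    cv2.imwrite(f"pics/{n}0.png",manip.grab_frame(n)); c=manip.get_calibration(n); print(n,c)
s=manip.state();print(s)
E
```

```text
side {'K': array([[455.82099048,   0.        , 314.22589104],
       [  0.        , 455.82099048, 203.70958203],
       [  0.        ,   0.        ,   1.        ]]), 'R': array([[ 0.8935599 , -0.44879157, -0.011698  ],
       [-0.25191623, -0.47966575, -0.84051114],
       [ 0.37160318,  0.75399397, -0.54166795]]), 't': array([-0.50096632,  0.22309125,  0.8715965 ])}
top {'K': array([[412.71599887,   0.        , 313.7551042 ],
       [  0.        , 412.71599887, 199.13230826],
       [  0.        ,   0.        ,   1.        ]]), 'R': array([[-0.01853762, -0.99963773, -0.0195132 ],
       [-0.99939385,  0.01910123, -0.02910466],
       [ 0.02946685,  0.01896184, -0.99938589]]), 't': array([0.00716378, 0.54446023, 0.9400362 ])}
{'time': 0.1, 'joint_pos': array([ 9.97990912e-01,  5.33065758e-02,  1.61415629e+00,  2.72055654e-06,
        1.47602569e+00, -1.18993012e-01]), 'joint_vel': array([ 0.00101187, -0.00126085, -0.00135313,  0.00154206,  0.00123702,
        0.00052887]), 'joint_efforts': array([ 2.44225760e-05, -3.94902277e+01, -3.71362638e+01, -1.41340347e-04,
        3.88339511e-03,  8.86862296e-06]), 'tool_pos': array([0.27368068, 0.5612586 , 0.23017646]), 'tool_rot': array([-3.22669166e-04,  2.24964135e-01,  9.74366584e-01, -8.91343978e-04]), 'contact_force': array([-0.39055271,  0.43391681, -0.74680136]), 'ft_torque': array([0.01371719, 0.00908227, 0.03075501]), 'gripper_width': 1.0009344473137738}
```

View pics/side0.png

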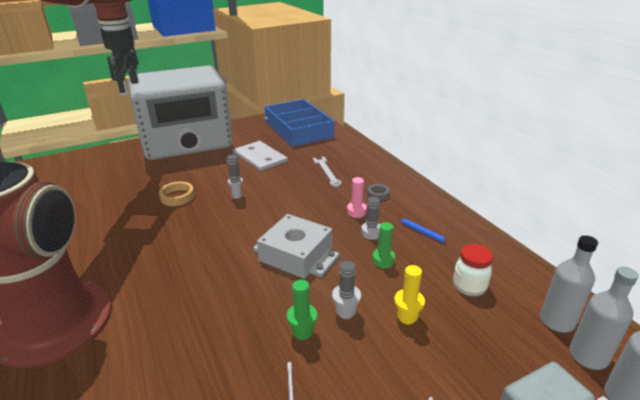

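View pics/top0.png

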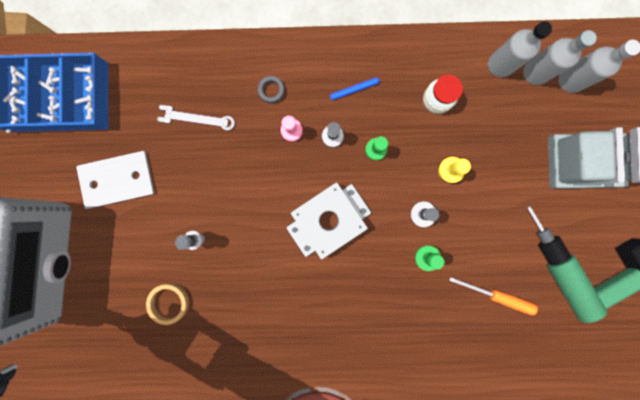

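Side view: the block is at about (297,240), the go gauge (grey, wide collar) at (346,292), the slim bystander at (235,177) and the no-go at (373,218). In the top view they are at (328,220), (425,214), (190,240) and (333,134). I'll zoom in to measure.

Run:
```python
import cv2,numpy as np
t=cv2.imread('pics/top0.png');s=cv2.imread('pics/side0.png')
z=lambda im,x,y,w,h,k:cv2.resize(im[y:y+h,x:x+w],None,fx=k,fy=k,interpolation=cv2.INTER_CUBIC)
a=z(t,280,110,180,150,4.4)
cv2.imwrite('pics/zt.png',a)
cv2.imwrite('pics/zs.png',z(s,250,170,160,150,4))
```

```text
(no output)
```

View pics/zt.png

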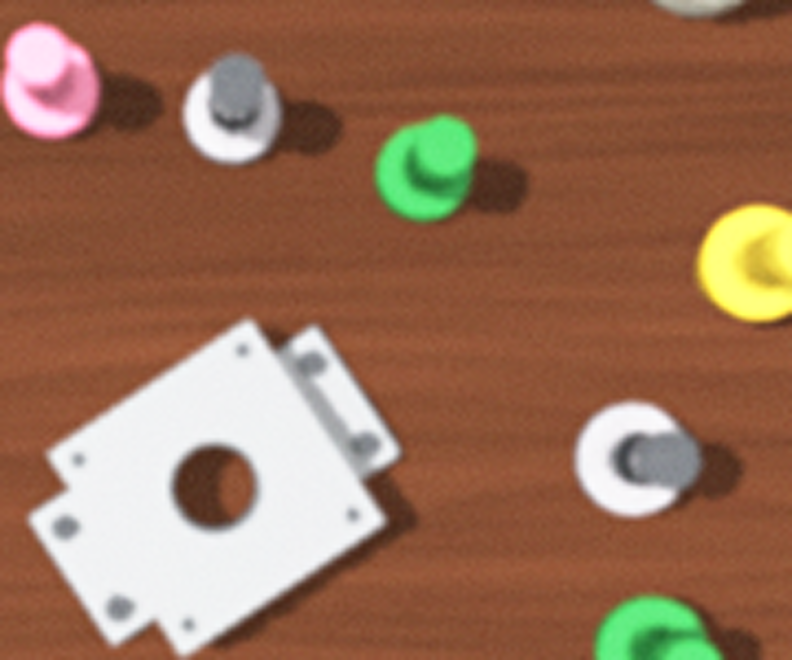

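View pics/zs.png

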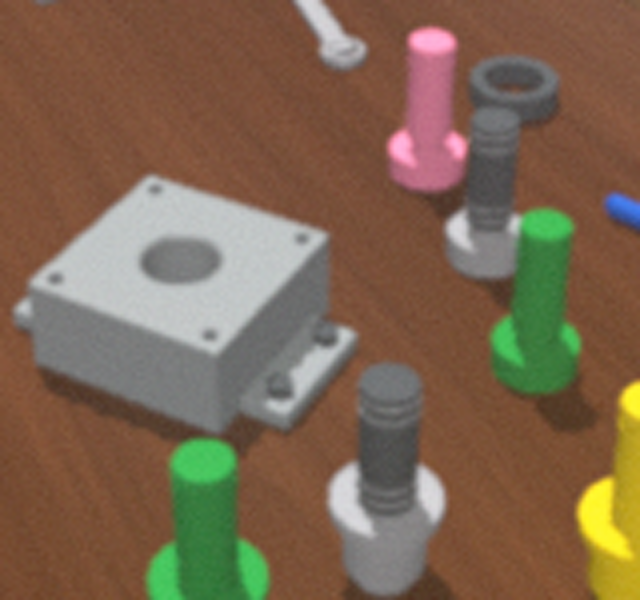

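```bash
cat > h.py <<'E'
import cv2,numpy as np
from plant import manip
def ray(n,u,v,z):
    c=manip.get_calibration(n);d=c['R'].T@np.linalg.solve(c['K'],[u,v,1.]);o=-c['R'].T@c['t']
    return (o+d*(z-o[2])/d[2])[:2]
def proj(n,X):
    c=manip.get_calibration(n);p=c['K']@(c['R']@np.asarray(X,float)+c['t']);return p[:2]/p[2]
def crop(im,x,y,w,h,k=4):
    return cv2.resize(im[y:y+h,x:x+w],None,fx=k,fy=k,interpolation=cv2.INTER_CUBIC)
E
cat > m.py <<'E'
from h import *
t=cv2.imread('pics/top0.png');s=cv2.imread('pics/side0.png')
def circ(n,im,box,z,kind,r):
    x,y,w,h=box;K=8
    c=crop(im,x,y,w,h,K);hsv=cv2.cvtColor(c,cv2.COLOR_BGR2HSV)
    lo=hsv[...,1]<90
    m=(lo&(c.min(2)>kind)).astype(np.uint8)*255
    cs,hi=cv2.findContours(m,cv2.RETR_CCOMP,cv2.CHAIN_APPROX_NONE)
    return cs,hi,K
# bore: hole contour in block, top
cs,hi,K=circ('top',t,(280,175,100,90),.055,150,0)
for c,hh in zip(cs,hi[0]):
    A=cv2.contourArea(c)/64
    if hh[3]>=0 and A>100:
        p=(c[:,0]+.5)/K-.5+[280,175]; e=cv2.fitEllipse(p.astype(np.float32)); print('bore top',e,ray('top',*e[0],.0545))
    if hh[3]<0 and A>500:
        pass
def rimfit(n,im,box,z,thr,r,keep):
    cs,hi,K=circ(n,im,box,z,thr,r)
    c=max(cs,key=cv2.contourArea);p=(cv2.convexHull(c)[:,0]+.5)/K-.5+[box[0],box[1]]
    P=np.array([ray(n,*q,z) for q in p])
    from scipy.optimize import least_squares
    f=least_squares(lambda q:np.hypot(*(P-q[:2]).T)-q[2],[*P.mean(0),r],loss='soft_l1',f_scale=.0007)
    print(n,box,f.x,len(P),np.round(np.sort(f.fun)[[0,-1]],4))
rimfit('top',t,(405,195,45,40),.05,150,.027,0)
rimfit('top',t,(318,118,32,34),.018,150,.024,0)
# block corners top face from zoom
for u,v in [(250,320),(47,455),(183,657),(387,520)]:
    print(ray('top',(u+.5)/4.4-.5+280,(v+.5)/4.4-.5+110,.055))
# side
print('side bore',ray('side',(180+.5)/4-.5+250,(259+.5)/4-.5+170,.0545))
print('go hdl side top',ray('side',(390.)/4+250,(383.)/4+170,.12)); 
print('nogo hdl side top',ray('side',(495.)/4-.5+250,(121.)/4-.5+170,.096))
print('go hdl top',ray('top',(675.)/4.4-.5+280,(461)/4.4-.5+110,.12))
print('nogo hdl top',ray('top',(236.)/4.4-.5+280,(80)/4.4-.5+110,.096))
E
python3 m.py
```

```text
bore top ((328.2747497558594, 220.23712158203125), (19.379791259765625, 19.64621925354004), 10.365640640258789) [ 0.49651167 -0.03476294]
top (405, 195, 45, 40) [ 0.50647652 -0.24206477  0.02809607] 49 [-0.0017  0.0004]
top (318, 118, 32, 34) [ 0.68830434 -0.04747641  0.02452127] 47 [-0.0013  0.0007]
[ 0.57883695 -0.05417031]
[0.51375599 0.04780535]
[ 0.41281665 -0.01775735]
[ 0.47857201 -0.11976925]
side bore [ 0.4970101  -0.03204683]
go hdl side top [ 0.50703344 -0.24202401]
nogo hdl side top [ 0.68944455 -0.04636276]
go hdl top [ 0.50614362 -0.24438851]
nogo hdl top [ 0.6906639  -0.04808203]
```

```bash
cat > d.py <<'E'
import sys;from h import *
from scipy.spatial.transform import Rotation as Ro
X=np.array(list(map(float,sys.argv[1:4])))
s=manip.state();q=s['tool_rot'];R=Ro.from_quat([*q[1:],q[0]])
M=R.as_matrix()
print('t',round(s['time'],2),'pos',s['tool_pos'].round(4),'F',s['contact_force'].round(2),'w',round(s['gripper_width'],3))
print('jaw heading',np.degrees(np.arctan2(M[1,1],M[0,1])).round(1),'z',M[:,2].round(4))
print('tool delta',(M.T@(X-s['tool_pos'])).round(4))
# turn to vertical
print('upright turn deg',np.degrees(np.cross([0,0,1],M.T@[0,0,-1])).round(2))
E
python3 d.py .506 -.242 .2; python3 -c "
from h import *
for u,v in[(429,258),(455,170),(377,148),(291,128)]:print(ray('top',u,v,.05))"
```

```text
t 0.1 pos [0.2737 0.5613 0.2302] F [-0.39  0.43 -0.75] w 1.001
jaw heading 64.0 z [-0.001  -0.0016 -1.    ]
tool delta [-0.561  -0.62    0.0312]
upright turn deg [-0.11 -0.01  0.  ]
[ 0.41044067 -0.25209234]
[ 0.60103446 -0.31370266]
[ 0.65294893 -0.14489038]
[0.7013689  0.04346092]
```

>>> send_rows(steps=[[-0.035, -0.0388, 0, 0, 0, 0], [-0.035, -0.0388, 0, 0, 0, 0], [-0.035, -0.0388, 0, 0, 0, 0], [-0.035, -0.0388, 0, 0, 0, 0], [-0.035, -0.0388, 0, 0, 0, 0], [-0.035, -0.0388, 0, 0, 0, 0], [-0.035, -0.0388, 0, 0, 0, 0], [-0.035, -0.0388, 0, 0, 0, 0]], grip=1)

```text
time: 1.1
tool_pos: [0.3895, 0.1584, 0.2309]
tool_rot: [0.0, 0.225, 0.974, -0.0]
contact_force: [-0.4, 0.4, 0.2]
gripper_width: 1.003
```

>>> send_rows(steps=[[-0.035, -0.0388, 0, 0, 0, 0], [-0.035, -0.0388, 0, 0, 0, 0], [-0.035, -0.0388, 0, 0, 0, 0], [-0.035, -0.0388, 0, 0, 0, 0], [-0.035, -0.0388, 0, 0, 0, 0], [-0.035, -0.0388, 0, 0, 0, 0], [-0.035, -0.0388, 0, 0, 0, 0], [0, 0, 0, 0, 0, 0]])

```text
time: 2.1
tool_pos: [0.4906, -0.1942, 0.2304]
tool_rot: [-0.001, 0.227, 0.974, 0.0]
contact_force: [-0.5, -0.8, -0.3]
gripper_width: 1.005
```

```bash
python3 d.py .5065 -.2423 .2
```

```text
t 2.1 pos [ 0.4906 -0.1942  0.2304] F [-0.52 -0.76 -0.26] w 1.005
jaw heading 63.8 z [-1.6e-03  5.0e-04 -1.0e+00]
tool delta [-0.0356 -0.0361  0.0304]
upright turn deg [-0.02 -0.09  0.  ]
```

>>> send_rows(steps=[[-0.018, -0.018, 0, 0, 0, 0], [-0.0176, -0.018, 0, 0, 0, 0], [0, 0, 0, 0, 0, 0], [0, 0, 0.03, 0, 0, 0], [0, 0, 0.03, 0, 0, 0], [0, 0, 0.02, 0, 0, 0], [0, 0, 0, 0, 0, 0], [0, 0, 0, 0, 0, 0]])

```text
time: 3.1
tool_pos: [0.5076, -0.2395, 0.1526]
tool_rot: [0.001, 0.225, 0.974, -0.0]
contact_force: [-0.1, -0.1, 0.6]
gripper_width: 0.996
```

```bash
python3 d.py .5065 -.2423 .07;python3 - <<'E'
from h import *
cv2.imwrite('pics/a1.png',crop(manip.grab_frame('side'),280,190,150,140,4))
E
```

```text
t 3.1 pos [ 0.5076 -0.2395  0.1526] F [-0.05 -0.14  0.56] w 0.996
jaw heading 64.0 z [ 1.6e-03 -9.0e-04 -1.0e+00]
tool delta [-0.0001 -0.003   0.0826]
upright turn deg [-0.01  0.1   0.  ]
```

View pics/a1.png

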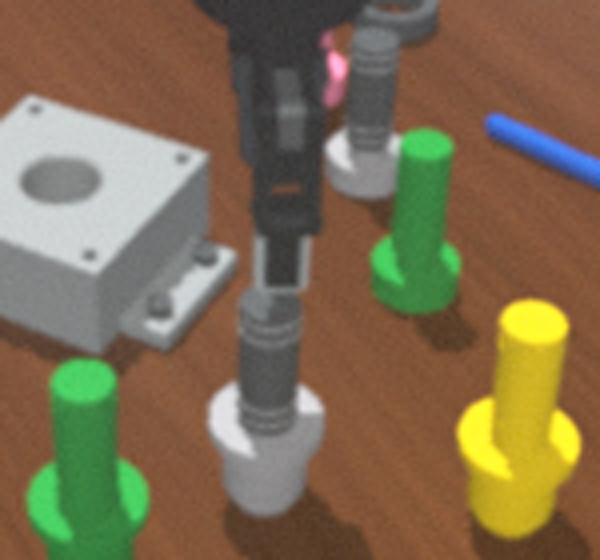

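The gripper is directly above the go gauge, whose handle top is at zoomed pixel (268,305). I'll descend and grip.

>>> send_rows(steps=[[0, -0.003, 0.02, 0, 0, 0], [0, 0, 0.025, 0, 0, 0], [0, 0, 0.025, 0, 0, 0], [0, 0, 0.0126, 0, 0, 0], [0, 0, 0, 0, 0, 0]])

```text
time: 3.78
tool_pos: [0.5048, -0.2418, 0.0674]
tool_rot: [-0.001, 0.225, 0.974, 0.0]
contact_force: [-0.6, 0.3, -0.1]
gripper_width: 0.995
```

>>> send_rows(steps=[[0, 0, 0, 0, 0, 0], [0, 0, 0, 0, 0, 0], [0, 0, 0, 0, 0, 0], [0, 0, 0, 0, 0, 0], [0, 0, 0, 0, 0, 0], [0, 0, 0, 0, 0, 0], [0, 0, 0, 0, 0, 0]], grip=0)

```text
time: 4.65
tool_pos: [0.5063, -0.2423, 0.0696]
tool_rot: [0.001, 0.225, 0.974, 0.0]
contact_force: [-0.5, 2.6, 5.2]
gripper_width: 0.312
```

```bash
python3 d.py .5065 -.2423 .07
```

```text
t 4.65 pos [ 0.5063 -0.2423  0.0696] F [-0.45  2.57  5.17] w 0.312
jaw heading 64.0 z [ 1.4e-03 -2.0e-04 -1.0e+00]
tool delta [-0.0002  0.0001 -0.0004]
upright turn deg [ 0.02  0.08 -0.  ]
```

>>> send_rows(steps=[[0, 0, -0.02, 0, 0, 0], [0, 0, -0.03, 0, 0, 0], [0, 0, -0.03, 0, 0, 0], [0, 0, -0.02, 0, 0, 0], [0, 0, 0, 0, 0, 0], [0, 0, 0, 0, 0, 0]])

```text
time: 5.4
tool_pos: [0.5048, -0.2417, 0.1672]
tool_rot: [-0.001, 0.225, 0.974, 0.0]
contact_force: [-1.1, 0.0, -3.8]
gripper_width: 0.312
```

```bash
python3 d.py .4965 -.0345 .17;python3 - <<'E'
from h import *
cv2.imwrite('pics/a2.png',crop(manip.grab_frame('side'),260,150,160,140,4))
E
```

```text
t 5.4 pos [ 0.5048 -0.2417  0.1672] F [-1.06  0.   -3.84] w 0.312
jaw heading 64.0 z [-0.0022  0.0013 -1.    ]
tool delta [ 0.0983  0.1826 -0.0025]
upright turn deg [ 0.01 -0.15  0.  ]
```

View pics/a2.png

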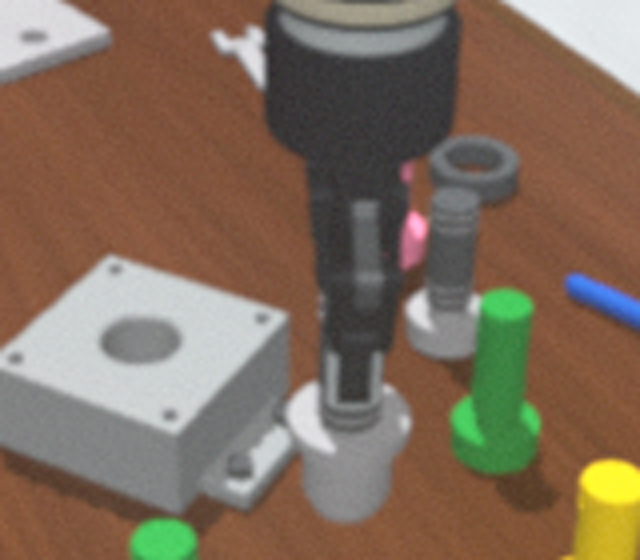

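>>> send_rows(steps=[[0.0166, 0.0303, 0, 0, 0, 0], [0.0166, 0.0303, 0, 0, 0, 0], [0.0166, 0.0303, 0, 0, 0, 0], [0.0166, 0.0303, 0, 0, 0, 0], [0.0166, 0.0303, 0, 0, 0, 0], [0.0165, 0.0303, 0, 0, 0, 0], [0, 0, 0.015, 0, 0, 0], [0, 0, 0.01, 0, 0, 0]])

```text
time: 6.45
tool_pos: [0.4947, -0.0351, 0.1414]
tool_rot: [-0.002, 0.225, 0.974, -0.0]
contact_force: [0.1, -1.0, -3.7]
gripper_width: 0.311
```

>>> send_rows(steps=[[0, 0, 0, 0, 0, 0], [0, 0, 0, 0, 0, 0]])

```text
time: 6.7
tool_pos: [0.4959, -0.0359, 0.1436]
tool_rot: [-0.0, 0.226, 0.974, -0.0]
contact_force: [0.1, 0.2, -4.1]
gripper_width: 0.314
```

```bash
python3 d.py .4965 -.0348 .14;python3 - <<'E'
from h import *
s=manip.grab_frame('side');t=manip.grab_frame('top')
cv2.imwrite('pics/s3.png',s);cv2.imwrite('pics/t3.png',t)
a=crop(s,240,160,110,120,4);b=crop(t,275,160,80,96,5)
cv2.imwrite('pics/a3.png',a)
b=crop(t,270,150,110,120,4)
cv2.imwrite('pics/a3.png',np.hstack([cv2.resize(a,(400,440)),cv2.resize(b,(400,440))]))
print([manip.state()['tool_pos'].round(4)])
E
```

```text
t 6.7 pos [ 0.4959 -0.0359  0.1436] F [ 0.14  0.22 -4.1 ] w 0.314
jaw heading 63.9 z [-3.e-04 -1.e-04 -1.e+00]
tool delta [-0.      0.0012  0.0036]
upright turn deg [-0.01 -0.01  0.  ]
[array([ 0.4963, -0.0358,  0.1442])]
```

View pics/a3.png

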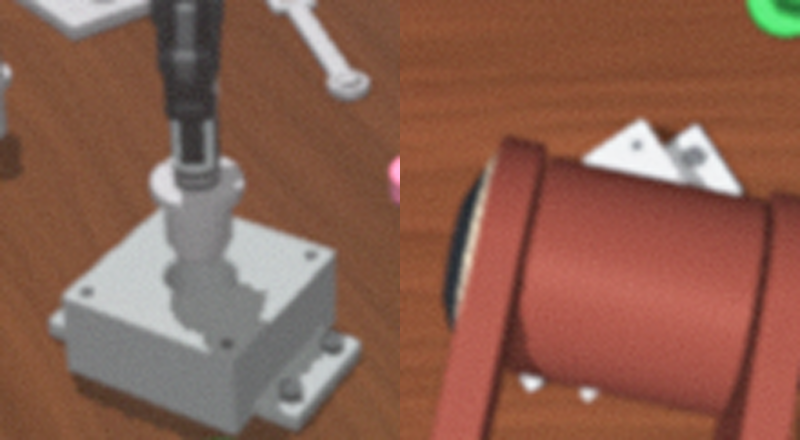

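The nose hangs above the bore mouth in the side view (about zoomed (195,255)); the arm hides the bore in the top view. I'll descend in stages and watch the force.

>>> send_rows(steps=[[0, 0.001, 0.008, 0, 0, 0], [0, 0, 0.008, 0, 0, 0], [0, 0, 0.006, 0, 0, 0], [0, 0, 0.006, 0, 0, 0], [0, 0, 0, 0, 0, 0]])

```text
time: 7.42
tool_pos: [0.4958, -0.0341, 0.1149]
tool_rot: [-0.001, 0.225, 0.974, 0.0]
contact_force: [0.2, 0.9, -3.0]
gripper_width: 0.313
```

```bash
python3 d.py .4965 -.0348 .0826;python3 - <<'E'
from h import *
s=manip.grab_frame('side')
cv2.imwrite('pics/a4.png',crop(s,240,160,110,120,4))
E
```

```text
t 7.42 pos [ 0.4958 -0.0341  0.1149] F [ 0.17  0.89 -2.99] w 0.313
jaw heading 64.0 z [-1.5e-03  4.0e-04 -1.0e+00]
tool delta [-0.001  -0.0003  0.0323]
upright turn deg [-0.02 -0.09  0.  ]
```

View pics/a4.png

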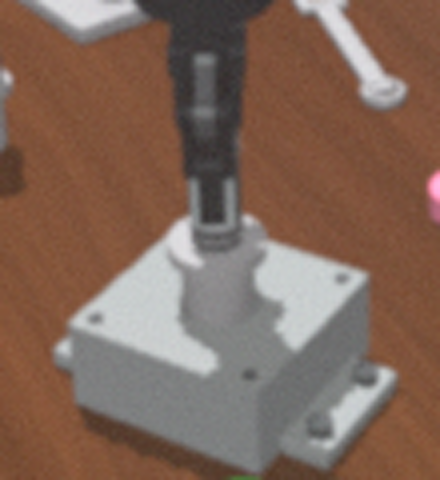

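The nose is in the bore with no side force, so I'll continue.

>>> send_rows(steps=[[0, 0, 0.006, 0, 0, 0], [0, 0, 0.006, 0, 0, 0], [0, 0, 0, 0, 0, 0], [0, 0, 0, 0, 0, 0]])

```text
time: 7.98
tool_pos: [0.4963, -0.0343, 0.1037]
tool_rot: [0.0, 0.225, 0.974, -0.0]
contact_force: [-0.7, 0.4, -3.3]
gripper_width: 0.315
```

```bash
python3 d.py .4965 -.0348 .0826
```

```text
t 7.97 pos [ 0.4963 -0.0343  0.1037] F [-0.71  0.43 -3.34] w 0.315
jaw heading 64.0 z [-0. -0. -1.]
tool delta [-0.0004 -0.0004  0.0211]
upright turn deg [-0.  0.  0.]
```

>>> send_rows(steps=[[0, 0, 0.006, 0, 0, 0], [0, 0, 0.006, 0, 0, 0], [0, 0, 0.004, 0, 0, 0], [0, 0, 0, 0, 0, 0], [0, 0, 0, 0, 0, 0]])

```text
time: 8.6
tool_pos: [0.4964, -0.0343, 0.0878]
tool_rot: [0.0, 0.225, 0.974, -0.0]
contact_force: [0.8, 0.7, -3.6]
gripper_width: 0.314
```

```bash
python3 d.py .4965 -.0348 .0826
```

```text
t 8.6 pos [ 0.4964 -0.0343  0.0878] F [ 0.76  0.7  -3.58] w 0.314
jaw heading 64.0 z [ 2.e-04 -1.e-04 -1.e+00]
tool delta [-0.0003 -0.0004  0.0052]
upright turn deg [ 0.    0.01 -0.  ]
```

>>> send_rows(steps=[[0, 0, 0.003, 0, 0, 0], [0, 0, 0.002, 0, 0, 0], [0, 0, 0, 0, 0, 0], [0, 0, 0, 0, 0, 0], [0, 0, 0, 0, 0, 0]])

```text
time: 9.22
tool_pos: [0.4964, -0.0343, 0.0828]
tool_rot: [0.0, 0.225, 0.974, -0.0]
contact_force: [0.9, 0.1, -2.5]
gripper_width: 0.311
```

```bash
python3 d.py .4965 -.0348 .0826
```

```text
t 9.22 pos [ 0.4964 -0.0343  0.0828] F [ 0.93  0.09 -2.49] w 0.311
jaw heading 64.0 z [ 3.e-04 -1.e-04 -1.e+00]
tool delta [-0.0003 -0.0004  0.0002]
upright turn deg [ 0.    0.02 -0.  ]
```

>>> send_rows(steps=[[0, 0, 0.001, 0, 0, 0], [0, 0, 0.0005, 0, 0, 0], [0, 0, 0, 0, 0, 0], [0, 0, 0, 0, 0, 0], [0, 0, 0, 0, 0, 0]])

```text
time: 9.85
tool_pos: [0.4966, -0.0343, 0.0827]
tool_rot: [0.0, 0.225, 0.974, -0.0]
contact_force: [-4.6, 2.0, 6.5]
gripper_width: 0.315
```

```bash
python3 d.py .4965 -.0348 .0826
python3 - <<'E'
from h import *
s=manip.grab_frame('side')
cv2.imwrite('pics/a5.png',crop(s,240,160,110,120,4))
E
```

```text
t 9.85 pos [ 0.4966 -0.0343  0.0827] F [-4.55  1.97  6.55] w 0.315
jaw heading 64.0 z [ 1.e-04 -1.e-04 -1.e+00]
tool delta [-0.0001 -0.0005  0.0001]
upright turn deg [-0.01  0.01  0.  ]
```

View pics/a5.png

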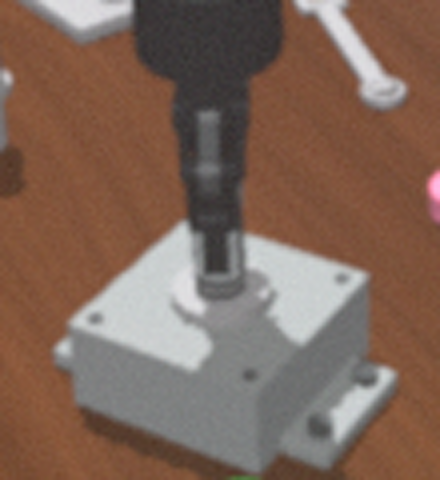

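The collar is seated on the block (contact +6.5 N, z stopped). I'll lift it out and carry it back to its original spot.

>>> send_rows(steps=[[0, 0, -0.01, 0, 0, 0], [0, 0, -0.02, 0, 0, 0], [0, 0, -0.03, 0, 0, 0], [0, 0, -0.02, 0, 0, 0], [0, 0, 0, 0, 0, 0]])

```text
time: 10.52
tool_pos: [0.4976, -0.0346, 0.1632]
tool_rot: [0.002, 0.225, 0.974, 0.0]
contact_force: [-0.2, 0.6, -4.0]
gripper_width: 0.315
```

```bash
python3 d.py .5065 -.2423 .0826
```

```text
t 10.53 pos [ 0.4976 -0.0346  0.1632] F [-0.22  0.57 -3.99] w 0.315
jaw heading 64.0 z [ 0.0044 -0.001  -1.    ]
tool delta [-0.0987 -0.1829  0.0809]
upright turn deg [ 0.06  0.25 -0.  ]
```

Nose is at about 0.093 m, which clears the block.

>>> send_rows(steps=[[-0.0166, -0.0304, 0, 0, 0, 0], [-0.0166, -0.0304, 0, 0, 0, 0], [-0.0166, -0.0304, 0, 0, 0, 0], [-0.0166, -0.0304, 0, 0, 0, 0], [-0.0166, -0.0304, 0, 0, 0, 0], [-0.0165, -0.0304, 0, 0, 0, 0], [0, 0, 0.02, 0, 0, 0], [0, 0, 0.03, 0, 0, 0]])

```text
time: 11.52
tool_pos: [0.5056, -0.2416, 0.1096]
tool_rot: [-0.0, 0.225, 0.974, 0.0]
contact_force: [0.7, 0.4, -4.7]
gripper_width: 0.312
```

>>> send_rows(steps=[[0, 0, 0.025, 0, 0, 0], [0, 0, 0, 0, 0, 0], [0, 0, 0, 0, 0, 0]])

```text
time: 11.9
tool_pos: [0.5058, -0.2414, 0.0862]
tool_rot: [-0.0, 0.225, 0.974, 0.0]
contact_force: [0.4, -0.6, -3.7]
gripper_width: 0.31
```

```bash
python3 d.py .5065 -.2423 .07
```

```text
t 11.9 pos [ 0.5058 -0.2414  0.0862] F [ 0.44 -0.63 -3.67] w 0.31
jaw heading 64.0 z [-1.e-04  2.e-04 -1.e+00]
tool delta [-0.001  -0.0005  0.0162]
upright turn deg [ 0.01 -0.01  0.  ]
```

>>> send_rows(steps=[[0, 0, 0.008, 0, 0, 0], [0, 0, 0.005, 0, 0, 0], [0, 0, 0.002, 0, 0, 0], [0, 0, 0.001, 0, 0, 0], [0, 0, 0, 0, 0, 0], [0, 0, 0, 0, 0, 0]])

```text
time: 12.65
tool_pos: [0.5059, -0.2419, 0.0704]
tool_rot: [0.0, 0.225, 0.974, -0.0]
contact_force: [0.7, 0.3, -3.0]
gripper_width: 0.316
```

```bash
python3 d.py .5065 -.2423 .07
```

```text
t 12.65 pos [ 0.5059 -0.2419  0.0704] F [ 0.7   0.31 -2.98] w 0.316
jaw heading 64.0 z [ 3.e-04 -2.e-04 -1.e+00]
tool delta [-0.0007 -0.0001  0.0004]
upright turn deg [-0.    0.02  0.  ]
```

>>> send_rows(steps=[[0, 0, 0.001, 0, 0, 0], [0, 0, 0, 0, 0, 0], [0, 0, 0, 0, 0, 0], [0, 0, 0, 0, 0, 0]])

```text
time: 13.15
tool_pos: [0.5061, -0.242, 0.0697]
tool_rot: [0.0, 0.225, 0.974, -0.0]
contact_force: [0.4, 0.4, 0.8]
gripper_width: 0.31
```

>>> send_rows(steps=[[0, 0, 0, 0, 0, 0], [0, 0, 0, 0, 0, 0], [0, 0, 0, 0, 0, 0], [0, 0, 0, 0, 0, 0], [0, 0, 0, 0, 0, 0], [0, 0, 0, 0, 0, 0]], grip=1)

```text
time: 13.9
tool_pos: [0.5058, -0.2418, 0.0692]
tool_rot: [-0.0, 0.225, 0.974, 0.0]
contact_force: [0.1, 0.3, -0.4]
gripper_width: 1.001
```

>>> send_rows(steps=[[0, 0, -0.02, 0, 0, 0], [0, 0, -0.03, 0, 0, 0], [0, 0, -0.04, 0, 0, 0], [0, 0, -0.03, 0, 0, 0], [0, 0, 0, 0, 0, 0]])

```text
time: 14.52
tool_pos: [0.5078, -0.2431, 0.1945]
tool_rot: [0.004, 0.225, 0.974, -0.001]
contact_force: [1.1, -0.7, -1.3]
gripper_width: 0.998
```

```bash
python3 d.py .689 -.0475 .17
python3 - <<'E'
from h import *
s=manip.grab_frame('side')
cv2.imwrite('pics/a6.png',crop(s,250,170,180,150,4))
E
```

```text
t 14.53 pos [ 0.5078 -0.2431  0.1945] F [ 1.09 -0.71 -1.35] w 0.998
jaw heading 64.0 z [ 0.0072 -0.0046 -1.    ]
tool delta [-0.0769  0.2552  0.0248]
upright turn deg [-0.06  0.49  0.  ]
```

View pics/a6.png

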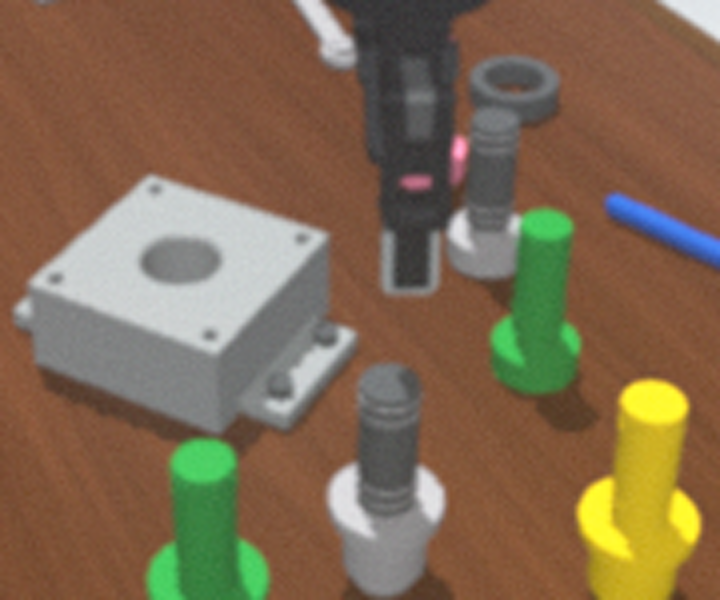

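The go gauge stands upright at its spot (zoomed (387,480)). Next is the no-go.

>>> send_rows(steps=[[-0.0128, 0.0425, 0, 0, 0, 0], [-0.0128, 0.0425, 0, 0, 0, 0], [-0.0128, 0.0425, 0, 0, 0, 0], [-0.0128, 0.0425, 0, 0, 0, 0], [-0.0128, 0.0425, 0, 0, 0, 0], [-0.0128, 0.0425, 0, 0, 0, 0], [0, 0, 0, 0, 0, 9], [0, 0, 0, 0, 0, 9]])

```text
time: 15.58
tool_pos: [0.6859, -0.0454, 0.1869]
tool_rot: [-0.002, 0.376, 0.926, -0.0]
contact_force: [-0.4, 1.0, 0.3]
gripper_width: 0.998
```

>>> send_rows(steps=[[0, 0, 0, 0, 0, 9], [0, 0, 0, 0, 0, 9], [0, 0, 0, 0, 0, 9], [0, 0, 0, 0, 0, 0], [0, 0, 0, 0, 0, 0], [0, 0, 0, 0, 0, 0]])

```text
time: 16.32
tool_pos: [0.6864, -0.0463, 0.1888]
tool_rot: [-0.0, 0.58, 0.814, -0.0]
contact_force: [-0.2, -0.3, -0.4]
gripper_width: 0.996
```

```bash
python3 d.py .689 -.0475 .05
```

```text
t 16.32 pos [ 0.6864 -0.0463  0.1888] F [-0.24 -0.35 -0.41] w 0.996
jaw heading 19.1 z [-6.e-04  1.e-04 -1.e+00]
tool delta [-0.002   0.0021  0.1388]
upright turn deg [-0.03 -0.02  0.  ]
```

>>> send_rows(steps=[[-0.002, 0.002, 0.02, 0, 0, 0], [0, 0, 0.03, 0, 0, 0], [0, 0, 0.03, 0, 0, 0], [0, 0, 0.03, 0, 0, 0], [0, 0, 0.02, 0, 0, 0], [0, 0, 0.0085, 0, 0, 0], [0, 0, 0, 0, 0, 0], [0, 0, 0, 0, 0, 0]])

```text
time: 17.32
tool_pos: [0.6902, -0.0477, 0.0523]
tool_rot: [0.001, 0.581, 0.814, 0.001]
contact_force: [0.8, 0.8, 0.2]
gripper_width: 1.001
```

```bash
python3 d.py .689 -.0475 .05;python3 - <<'E'
from h import *
s=manip.grab_frame('side')
cv2.imwrite('pics/a7.png',crop(s,320,150,110,120,4))
E
```

```text
t 17.32 pos [ 0.6902 -0.0477  0.0523] F [0.81 0.78 0.18] w 1.001
jaw heading 19.0 z [ 2.6e-03 -5.0e-04 -1.0e+00]
tool delta [ 0.0006 -0.0011  0.0023]
upright turn deg [ 0.13  0.07 -0.  ]
```

View pics/a7.png

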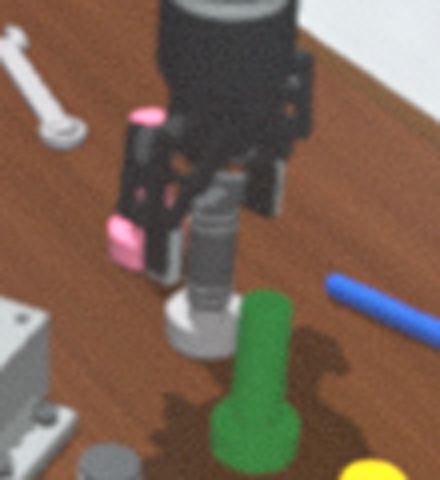

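The jaws straddle the no-go handle (zoomed (213,230)) and clear the pink and green neighbours. Closing.

>>> send_rows(steps=[[0, 0, 0, 0, 0, 0], [0, 0, 0, 0, 0, 0], [0, 0, 0, 0, 0, 0], [0, 0, 0, 0, 0, 0], [0, 0, 0, 0, 0, 0], [0, 0, 0, 0, 0, 0], [0, 0, 0, 0, 0, 0]], grip=0)

```text
time: 18.25
tool_pos: [0.6893, -0.0475, 0.051]
tool_rot: [0.0, 0.581, 0.814, 0.0]
contact_force: [0.3, 0.9, 2.6]
gripper_width: 0.317
```

```bash
python3 d.py .689 -.0475 .05
```

```text
t 18.25 pos [ 0.6893 -0.0475  0.051 ] F [0.31 0.87 2.56] w 0.317
jaw heading 19.0 z [ 4.e-04 -0.e+00 -1.e+00]
tool delta [ 0.0001 -0.0003  0.001 ]
upright turn deg [ 0.02  0.01 -0.  ]
```

>>> send_rows(steps=[[0, 0, -0.02, 0, 0, 0], [0, 0, -0.03, 0, 0, 0], [0, 0, -0.03, 0, 0, 0], [0, 0, -0.02, 0, 0, 0], [0, 0, 0, 0, 0, 0], [0, 0, 0, 0, 0, 0]])

```text
time: 19.0
tool_pos: [0.6882, -0.0474, 0.1491]
tool_rot: [-0.001, 0.581, 0.814, -0.001]
contact_force: [0.6, 0.5, -3.6]
gripper_width: 0.314
```

```bash
python3 d.py .4966 -.0345 .15;python3 - <<'E'
from h import *
s=manip.grab_frame('side')
cv2.imwrite('pics/a8.png',crop(s,320,120,110,120,4))
E
```

```text
t 19.0 pos [ 0.6882 -0.0474  0.1491] F [ 0.56  0.53 -3.65] w 0.314
jaw heading 19.0 z [-2.6e-03  5.0e-04 -1.0e+00]
tool delta [ 0.0745 -0.1769 -0.0004]
upright turn deg [-0.13 -0.07  0.  ]
```

View pics/a8.png

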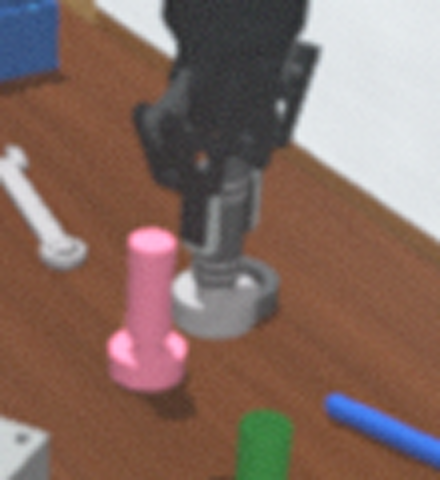

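>>> send_rows(steps=[[0.0124, -0.0296, 0, 0, 0, 0], [0.0124, -0.0296, 0, 0, 0, 0], [0.0124, -0.0296, 0, 0, 0, 0], [0.0124, -0.0296, 0, 0, 0, 0], [0.0124, -0.0296, 0, 0, 0, 0], [0.0124, -0.0296, 0, 0, 0, 0], [0, 0, 0, 0, 0, 0], [0, 0, 0, 0, 0, 0]])

```text
time: 20.05
tool_pos: [0.497, -0.035, 0.1501]
tool_rot: [-0.0, 0.581, 0.814, -0.0]
contact_force: [0.1, -0.7, -3.0]
gripper_width: 0.308
```

```bash
python3 d.py .4966 -.0345 .106
```

```text
t 20.05 pos [ 0.497  -0.035   0.1501] F [ 0.09 -0.69 -3.01] w 0.308
jaw heading 19.0 z [-4.e-04  1.e-04 -1.e+00]
tool delta [ 0.0006 -0.0002  0.0441]
upright turn deg [-0.02 -0.02  0.  ]
```

>>> send_rows(steps=[[0.0005, 0, 0.015, 0, 0, 0], [0, 0, 0.012, 0, 0, 0], [0, 0, 0.008, 0, 0, 0], [0, 0, 0.005, 0, 0, 0], [0, 0, 0.002, 0, 0, 0], [0, 0, 0, 0, 0, 0], [0, 0, 0, 0, 0, 0]])

```text
time: 20.92
tool_pos: [0.4972, -0.0346, 0.1092]
tool_rot: [0.0, 0.581, 0.814, 0.0]
contact_force: [1.0, 0.3, -3.2]
gripper_width: 0.312
```

```bash
python3 d.py .4966 -.0345 .106;python3 - <<'E'
from h import *
s=manip.grab_frame('side')
cv2.imwrite('pics/a9.png',crop(s,240,160,110,120,4))
E
```

```text
t 20.93 pos [ 0.4972 -0.0346  0.1092] F [ 0.96  0.34 -3.21] w 0.312
jaw heading 19.0 z [ 9.e-04 -2.e-04 -1.e+00]
tool delta [ 0.0003 -0.0005  0.0032]
upright turn deg [ 0.05  0.03 -0.  ]
```

View pics/a9.png

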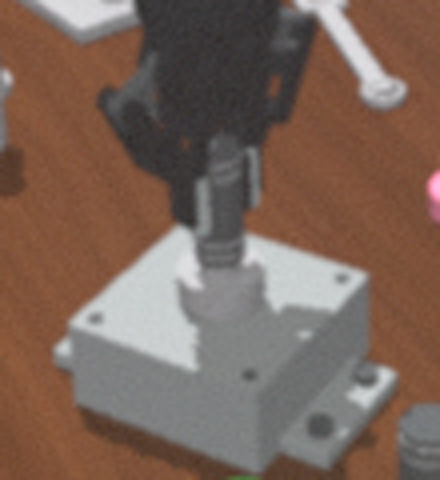

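The plug is just above the mouth and centred (zoomed (220,300)). I'll lower it gently.

>>> send_rows(steps=[[0, 0, 0.0015, 0, 0, 0], [0, 0, 0.001, 0, 0, 0], [0, 0, 0.0005, 0, 0, 0], [0, 0, 0, 0, 0, 0], [0, 0, 0, 0, 0, 0]])

```text
time: 21.6
tool_pos: [0.4968, -0.0346, 0.1059]
tool_rot: [-0.0, 0.581, 0.814, -0.0]
contact_force: [-0.9, 0.9, 0.3]
gripper_width: 0.315
```

```bash
python3 d.py .4966 -.0345 .106
```

```text
t 21.6 pos [ 0.4968 -0.0346  0.1059] F [-0.91  0.9   0.33] w 0.315
jaw heading 19.0 z [-1.e-04 -1.e-04 -1.e+00]
tool delta [ 0.0001 -0.0002 -0.0001]
upright turn deg [-0.  0.  0.]
```

It's down: the weight is off the wrist and z is 0.1059 as expected. Releasing and backing off.

>>> send_rows(steps=[[0, 0, 0, 0, 0, 0], [0, 0, 0, 0, 0, 0], [0, 0, 0, 0, 0, 0], [0, 0, 0, 0, 0, 0], [0, 0, 0, 0, 0, 0], [0, 0, 0, 0, 0, 0]], grip=1)

```text
time: 22.35
tool_pos: [0.4968, -0.0345, 0.1057]
tool_rot: [0.0, 0.581, 0.814, -0.0]
contact_force: [0.1, 0.6, 0.2]
gripper_width: 0.999
```

>>> send_rows(steps=[[0, 0, -0.02, 0, 0, 0], [0, 0, -0.03, 0, 0, 0], [0, 0, -0.04, 0, 0, 0], [0, 0, -0.04, 0, 0, 0], [0, 0, 0, 0, 0, 0]])

```text
time: 22.98
tool_pos: [0.499, -0.035, 0.2403]
tool_rot: [0.004, 0.581, 0.814, 0.002]
contact_force: [-0.4, 0.3, -0.5]
gripper_width: 0.998
```

>>> send_rows(steps=[[-0.03, 0.03, 0, 0, 0, 0], [-0.03, 0.03, 0, 0, 0, 0], [-0.03, 0.03, 0, 0, 0, 0], [-0.03, 0.03, 0, 0, 0, 0], [-0.03, 0.03, 0, 0, 0, 0], [0, 0, 0, 0, 0, 0], [0, 0, 0, 0, 0, 0]])

```text
time: 23.85
tool_pos: [0.6867, -0.1272, 0.2343]
tool_rot: [-0.001, 0.581, 0.814, -0.0]
contact_force: [-1.4, -0.0, 0.5]
gripper_width: 0.999
```

```bash
python3 d.py .4966 -.0345 .106;python3 - <<'E'
from h import *
s=manip.grab_frame('side');t=manip.grab_frame('top')
cv2.imwrite('pics/s9.png',s);cv2.imwrite('pics/t9.png',t)
cv2.imwrite('pics/b9.png',np.hstack([cv2.resize(s[150:330,220:440],(400,327)),cv2.resize(t[100:280,260:480],(400,327))]))
E
```

```text
t 23.85 pos [ 0.6867 -0.1272  0.2343] F [-1.39 -0.03  0.54] w 0.999
jaw heading 19.0 z [-2.4e-03  9.0e-04 -1.0e+00]
tool delta [ 0.1493 -0.1493  0.1288]
upright turn deg [-0.11 -0.09  0.  ]
```

View pics/b9.png

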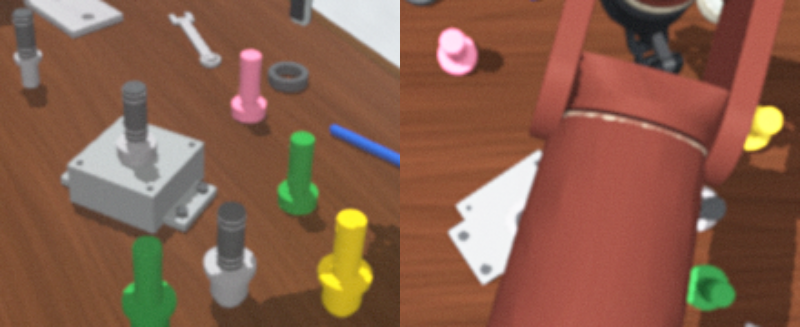

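In the side view the no-go stands on the bore (handle top about (134,88) in the mosaic) and the go gauge stands on the bench at (231,255). The arm blocks the top view, so I'll check with side-view rays.

Run:
```python
from h import *
s=cv2.imread('pics/s9.png')
cv2.imwrite('pics/c9.png',crop(s,260,185,120,120,5))
for X in [(.4966,-.0345,.151),(.4966,-.0345,.055),(.5063,-.242,.12)]:
    print((proj('side',X)-[260,185]+.5)*5-.5)
```

```text
[168.56848139  65.79752575]
[176.56247832 251.18221004]
[437.68301855 406.33328444]
```

View pics/c9.png

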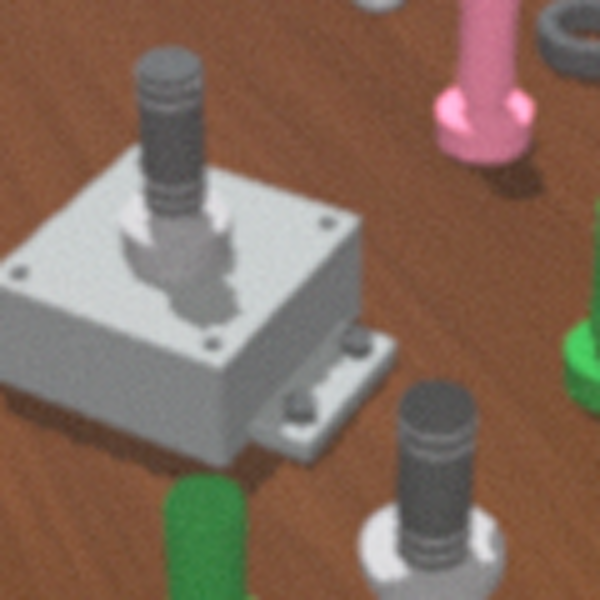

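The handle tops lie where predicted: no-go at about (169,66) and go at about (437,406), both upright. Handing in.

```bash
python3 -c "
from plant import manip
print(manip.job_done(), manip.state()['time'])"
```

```text
the job is handed in; nothing more can be done
the job is handed in; nothing more can be done
```

I checked the bore with both gauges and handed the job in after about 24 s of the 61 s allowed; no verdict is reported.

- **Go gauge:** I pushed it down until the collar sat on the block. Contact was +6.5 N up, with the TCP at 0.0827 m against 0.0826 m expected. Then I lifted it out, stood it back at its original spot about 0.21 m from the bore, and let go.
- **No-go gauge:** I stood it on the bore mouth and released it. The TCP was at 0.1059 m against 0.106 m expected, so it did not enter.
- **Last checks:** In the last side view both gauges stand upright, with their handle tops where the side camera's calibration predicts them, to within a pixel or two. Nothing touches the gripper. The arm blocked the top view at the end, so no-go centring rests on the side view and the tool position, which was within about 1 mm of my measured bore centre.
- **One disagreement:** The side and top views put the bore centre about 3 mm apart in y. I used the top-view value, and the go gauge entered there without side load until the collar touched.

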